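Bridge the witness cones with a small kiln shelf

TASK

Build a small bridge over the pack of witness cones that stands on the kiln bat: stand the two tall kiln props upright on the bat, one beyond each end of the cone pack and in line with it, leaving a gap of about 2 cm to the pack, and then lay the narrow kiln shelf flat across both props, lengthwise along the pack and centred over it. Then lay the test tile flat, face up as it lies now, on the middle of the shelf. Leave the cone pack and the short prop where they are.

Things in the scene. Friction and masses are not known exactly. Their poses are not given: they have to be found in the camera images.
- kiln_bat: Kiln bat: tan rectangular ceramic slab, 130 x 230 x 15 mm, fixed on the table. Origin at the centre of its underside; x along its short side, y along its long side, z up. Its top is 15 mm above the table.
- cone_pack: Pack of witness cones: three thin cones in a row on a red-brown clay bar, standing loose on the bat. Bar 22 mm (x) by 70 mm (y) and 14 mm high; 62 mm high with the cones. Origin at the centre of the bar's underside, on the bat's top (15 mm above the table); y along the row, z up. To be left where it is. The props belong on its line, each with its axis about 72 mm from the origin (35 mm half length + 20 mm gap + 17 mm prop radius).
- prop_tall_1_mid (a point): One of the two tall kiln props: upright tan ceramic cylinder, 34 mm diameter, 80 mm high, 0.15 kg, with a small dark bore in the top. Point on its axis half-way up, z along the axis. Stands loose on the table. The two tall props are alike: either may go to either end.
- prop_tall_2_mid (a point): The other tall kiln prop, the same: 34 mm diameter, 80 mm high. Point on its axis half-way up, z along the axis.
- prop_short_mid (a point): Short kiln prop: same shape and diameter (34 mm) but only 50 mm high; not wanted here, to be left where it is. Point on its axis half-way up.
- shelf_mid (a point): Narrow kiln shelf: tan ceramic slab 190 (x) x 60 (y) x 14 mm (z), 0.3 kg, loose and flat on the table; can be gripped across its 60 mm width. Point at its centre; x along its length, z up.
- tile_mid (a point): Test tile: ochre-brown glazed rectangular tile 55 (x) x 38 (y) x 7 mm (z) with a small hanging hole, loose and flat on the table. Point at its centre; x along its length, z up.
Things that resemble listed ones, but are neither listed nor needed, are in the scene too. Leave any turquoise look-alike of the part that bears prop_tall_1_mid alone.

How it is judged:
By the outcome, as a careful person would: the job done as asked, in the order asked, and still so for the second after the job is handed in, with the robot touching nothing.
It also fails if it takes over 104 s, if anything falls off the work surface, if the arm or the gripper's body presses on something with over 40 N, if the wrist force passes 120 N, or if a joint passes its speed limit or range.

ROBOT

A 7-joint arm with a two-finger parallel gripper is mounted at the origin on the work surface; the furniture and walls round the work are solid. World frame = base frame: x ahead of the robot, y to its left, z up, the work surface at z = 0. Lengths are in m, angles in rad, forces in N, time in s.
With the tool pointing down it reaches from about 0.35 to 0.775 m from the base axis. Payload 3.1 kg.
Tool frame: the origin (TCP) lies on the centre line of the jaws, within the pads' length; the fingertips stand 19 mm ahead of it and the grasp point (between the pads) is the TCP (r.finger_overhang is the distance from the TCP to the fingertips, in m); z points along the fingers, y is the line along which they close (so a half turn about z gives the same grasp; the last joint's range is limited). The gripper opens to 85 mm and grips with 20 to 120 N. Pads are 22 mm wide; open, the fingers measure 114 mm over their backs; the gripper's body (76 mm by 85 mm) begins 54 mm behind the grasp point. The pads swing forward as they close: fully open they stand 13 mm farther back than shut.
Start: joints at [-1.274, 0.311, 0.014, 1.512, -0.004, 1.319, -0.027], TCP at [0.183, 0.519, 0.25] pointing down, gripper open.
Joint ranges: [-2.7, 2.7], [-0.3, 1.91], [-1.27, 1.3], [0.12, 2.57], [-1.44, 4.58], [0.2, 2.03], [-3.05, 3.05]. Speed limits (rad/s): [2.79, 2.79, 3.14, 3.14, 3.14, 3.14, 3.14].

INTERFACE

Orientations are given as a 3x3 rotation matrix whose columns are the frame's x, y, z axes.
In Python, from bench import r gives the robot as it stands. The module is installed in compiled form; this text tells all that it offers.
- The arm moves only by the shell command python3 -m handwheel 'ROWS' [FORCE]. ROWS is JSON, a list of rows, each a list of 5 numbers: the finger opening in m, from 0 to 0.0854, then the shift along the tool's x, y, z in m, then the turn about the tool's z in degrees. In form: [[gripper, x, y, z, roll], ...]. A call has 1 to 8 rows; each row shifts and turns the commanded pose from where the row before left it, along the tool's axes as they then stand; what a row does not reach is not made up. A row lasts 1/12 s, in which the tool goes at most 41.7 mm and 7.16 degrees, less where a joint would pass 70% of its speed; a pose out of reach is approached as far as the arm can. A call with a gripper value outside its range is refused whole. The fingers move at their own pace and stop on an object; FORCE is the grip in N (left out, the last holds). Time passes only in rows, so rows that do not move let the fingers close. It gives the time, the measured TCP pose, the force, the opening and the grip force at its end, in the units of the state.
- r.sense(): the state, without advancing time (a new reading comes with each control period).
- r.grab_frame(name): name is "side" or "top"; returns a dict with "image" (384x512x3 uint8, red, green, blue), "K" (3x3 intrinsics, pixels), "T" (4x4, takes a point from camera to world coordinates). Camera axes: x right, y down, z forward; pixel columns grow to the right and rows downward; lengths in m; the calibration is good to about 2 mm. A picture is of the moment at which its call begins. There is no depth.
- r.finish_job(): hands the job in; it is judged then, once.
The state is a dict: "clock": time; "q": joint angles; "qd": joint speeds; "joint_efforts": joint torques, N m; "ee_pos": TCP position; "tcp_rot": TCP orientation; "force": force on the tool from outside, world axes, zero at the start; "torque": the same for the moment, N m; "opening": finger opening in m; "gripper_force": force on a finger pad.
Only numpy, scipy, OpenCV 4.12 (cv2) and the standard library are available. Lean on these libraries where they do the work, as an engineer would, in place of code of your own. Each camera call takes 0.05 s, during which the arm holds its last target. There are 200 camera calls.

## Working session

There is one attempt and no reset: what is moved stays moved. The work goes in short steps, Python scripts to look and compute and a shell command to move; the robot and the scene stay as the last step left them, time stands still between calls to the robot, and variables do not carry over. Pictures are saved under pics/ and viewed, at most 14 in all, crops included, and the job is handed in when it is done.

```bash
mkdir -p pics
python3 - <<'E'
from bench import r
import cv2,numpy as np,pickle
for n in("side","top"):
    f=r.grab_frame(n);cv2.imwrite(f"pics/{n}0.png",f["image"][:,:,::-1]);pickle.dump(f,open(n+"0.pkl","wb"))
    print(n,f["K"].tolist(),np.round(f["T"],4).tolist())
s=r.sense();print(s["clock"],s["ee_pos"],np.round(s["tcp_rot"],3).tolist(),s["opening"])
E
```

```text
side [[347.1177382724122, 0.0, 258.5765765251836], [0.0, 347.1177382724122, 191.6368564025298], [0.0, 0.0, 1.0]] [[0.4222, -0.4438, 0.7905, -0.1845], [-0.9065, -0.2161, 0.3628, -0.3511], [0.0098, -0.8697, -0.4935, 0.4783], [0.0, 0.0, 0.0, 1.0]]
top [[402.69067820386147, 0.0, 260.7960575581488], [0.0, 402.69067820386147, 192.7553066403183], [0.0, 0.0, 1.0]] [[-0.0162, -0.9873, 0.1582, 0.2773], [-0.9995, 0.0201, 0.0231, -0.0662], [-0.026, -0.1578, -0.9871, 1.1108], [0.0, 0.0, 0.0, 1.0]]
0.1 [0.18255814 0.51815419 0.24930785] [[-0.943, 0.332, -0.001], [0.332, 0.943, -0.002], [-0.0, -0.002, -1.0]] 0.08515118805970412
```

View pics/top0.png

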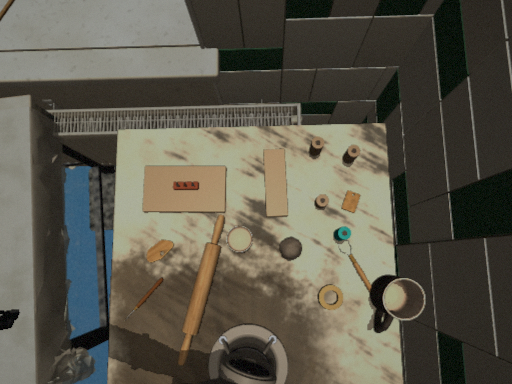

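View pics/side0.png

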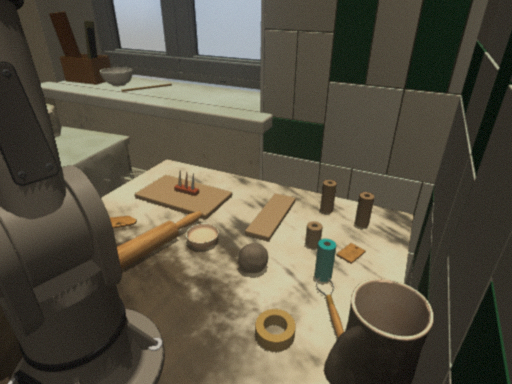

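Top view: tall prop candidates are at (316,147) and (352,153). The short one is at (321,201) and the turquoise look-alike at (343,233). The shelf is at (276,182), the bat at (185,188), the pack at (186,185) and the tile at (351,201). By the description, the two tan tall props are (316,147) and (352,153). I'll check that in a close crop.

```bash
cat > h.py <<'E'
import numpy as np,cv2,pickle
def ray(f,u,v):
    d=f["T"][:3,:3]@np.linalg.inv(f["K"])@np.array([u,v,1.]);return f["T"][:3,3],d
def onplane(f,u,v,z):
    o,d=ray(f,u,v);return o+d*(z-o[2])/d[2]
def proj(f,p):
    c=np.linalg.inv(f["T"])@np.append(p,1);q=f["K"]@c[:3];return q[:2]/q[2]
def two(f,a,g,b):
    o1,d1=ray(f,*a);o2,d2=ray(g,*b)
    s=np.linalg.lstsq(np.c_[d1,-d2],o2-o1,rcond=None)[0];p,q=o1+s[0]*d1,o2+s[1]*d2
    return (p+q)/2,np.linalg.norm(p-q)
E
python3 - <<'E'
from h import *
t=pickle.load(open("top0.pkl","rb"));s=pickle.load(open("side0.pkl","rb"))
I=t["image"][:,:,::-1]
A=cv2.resize(I[130:230,290:380],None,fx=5,fy=5,interpolation=cv2.INTER_CUBIC)
B=cv2.resize(s["image"][:,:,::-1][170:290,295:385],None,fx=4,fy=4,interpolation=cv2.INTER_CUBIC)
B=cv2.copyMakeBorder(B,0,20,0,0,cv2.BORDER_CONSTANT)
cv2.imwrite("pics/crop1.png",np.hstack([A[:500],B[:500]])[:, :800])
H=cv2.cvtColor(I,cv2.COLOR_BGR2HSV)
for n,(u,v) in dict(bat=(160,200),shelf=(276,182),tile=(351,203),pack=(186,188),p1=(316,150),p2=(351,156),ps=(320,203),table=(250,200),t2=(340,180)).items(): print(n,H[v,u],I[v,u])
E
```

```text
bat [ 16  99 168] [103 138 168]
shelf [ 18  93 170] [108 146 170]
tile [ 16 151 157] [ 64 113 157]
pack [  9 188 114] [ 30  55 114]
p1 [  7 104  32] [19 22 32]
p2 [ 13 107  93] [54 71 93]
ps [ 16  98 164] [101 134 164]
table [21 65 94] [70 87 94]
t2 [ 26  50 172] [138 167 172]
```

View pics/crop1.png

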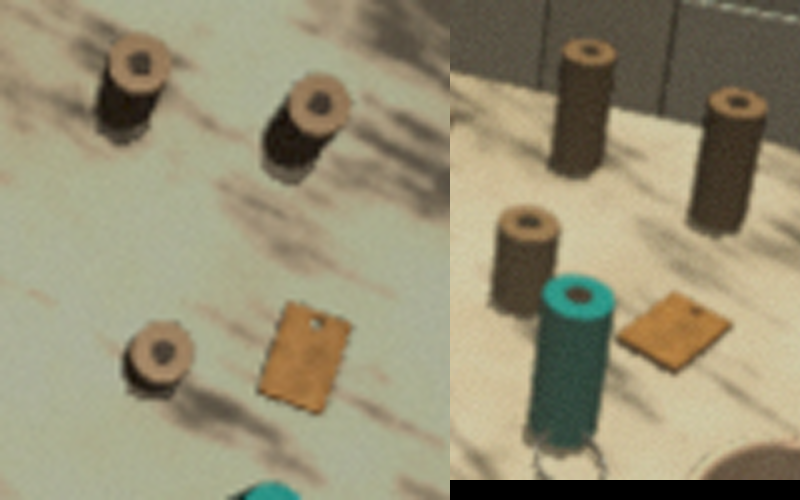

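The crop confirms two tan tall props, with top centres at about (318,142.5) and (354,151). The short prop's top is at (322,200), the tile is at (351,201), and the turquoise one is separate. Next I measure all of them by mask.

```bash
cat > m.py <<'E'
from h import *
def rect(f,box,lo,hi,z,fill=True):
    u0,v0,u1,v1=box;I=cv2.cvtColor(cv2.cvtColor(f["image"],cv2.COLOR_RGB2BGR),cv2.COLOR_BGR2HSV)[v0:v1,u0:u1]
    I=cv2.resize(I,None,fx=4,fy=4,interpolation=cv2.INTER_LINEAR)
    m=cv2.inRange(I,lo,hi);m=cv2.morphologyEx(m,cv2.MORPH_OPEN,np.ones((5,5)))
    c=max(cv2.findContours(m,0,2)[0],key=cv2.contourArea)[:,0]
    px=(c+.5)/4-.5+[u0,v0]
    P=np.array([onplane(f,*p,z)[:2] for p in px])
    (cx,cy),(w,h),a=cv2.minAreaRect((P*1000).astype(np.float32))
    if w<h: a+=90;w,h=h,w
    return np.round([cx,cy,w,h,(a+90)%180-90],1)
E
python3 - <<'E'
from m import *
t=pickle.load(open("top0.pkl","rb"))
tan=((9,75,110),(22,140,255))
print("bat",rect(t,(135,155,235,220),(9,75,100),(22,140,255),.015))
print("shelf",rect(t,(255,140,297,225),*tan,.014))
print("pack",rect(t,(160,170,210,200),(0,130,50),(13,255,255),.029))
print("tile",rect(t,(335,185,368,220),(10,120,90),(22,255,255),.007))
for n,b,z in(("p1",(303,132,330,162),.08),("p2",(338,140,366,170),.08),("ps",(310,190,332,212),.05)): print(n,rect(t,b,*tan,z))
E
```

```text
bat [469.4 171.1 230.5 131.5  88.3]
shelf [484.2 -79.9 191.4  61.3   1.3]
pack [475.5 165.   70.6  22.3  88.8]
tile [ 425.7 -286.6   53.2   36.5  -20.4]
p1 [ 575.4 -194.8   34.1   31.3   88.7]
p2 [ 550.2 -287.3   31.4   31.1   88.6]
ps [ 425.  -202.7   32.4   30.8   88.9]
```

Everything fits the stated sizes. The pack's row is at yaw 88.8°, so the prop targets are (477,237) and (474,93). I roll the tool so that y lies along world x, then travel to prop 1.

```bash
python3 -m handwheel '[[0.085,0,0,0,6],[0.085,0,0,0,6],[0.085,0,0,0,6],[0.085,0,0,0,6],[0.085,0,0,0,6],[0.085,0,0,0,6],[0.085,0,0,0,6],[0.085,0,0,0,6]]' 60
python3 -m handwheel '[[0.085,0,0,0,6],[0.085,0,0,0,6],[0.085,0,0,0,6],[0.085,0,0,0,6]]'
```

```text
clock: 0.77
ee_pos: [0.1826, 0.5184, 0.2496]
tcp_rot: [[-0.379, 0.925, -0.0], [0.925, 0.379, -0.001], [-0.001, -0.001, -1.0]]
force: [1.1, -0.0, 0.1]
opening: 0.0851
gripper_force: 0.0
clock: 1.1
ee_pos: [0.1826, 0.5184, 0.2496]
tcp_rot: [[0.03, 1.0, -0.0], [1.0, -0.03, -0.001], [-0.001, -0.0, -1.0]]
force: [0.7, -0.9, -0.2]
opening: 0.0848
gripper_force: 0.0
```

```bash
python3 -m handwheel '[[0.085,-0.0297,0.0164,0,0],[0.085,-0.0297,0.0164,0,0],[0.085,-0.0297,0.0164,0,0],[0.085,-0.0297,0.0164,0,0],[0.085,-0.0297,0.0164,0,0],[0.085,-0.0297,0.0164,0,0],[0.085,-0.0297,0.0164,0,0],[0.085,-0.0297,0.0164,0,0]]' >/dev/null
python3 -m handwheel '[[0.085,-0.0297,0.0164,0,0],[0.085,-0.0297,0.0164,0,0],[0.085,-0.0297,0.0164,0,0],[0.085,-0.0297,0.0164,0,0],[0.085,-0.0297,0.0164,0,0],[0.085,-0.0297,0.0164,0,0],[0.085,-0.0297,0.0164,0,0],[0.085,-0.0297,0.0164,0,0]]'
python3 -m handwheel '[[0.085,-0.0297,0.0164,0,0],[0.085,-0.0297,0.0164,0,0],[0.085,-0.0297,0.0164,0,0],[0.085,-0.0297,0.0164,0,0],[0.085,-0.0297,0.0164,0,0],[0.085,-0.0297,0.0164,0,0],[0.085,0,0,0,0],[0.085,0,0,0,0]]'
```

```text
clock: 2.43
ee_pos: [0.4335, 0.0358, 0.2501]
tcp_rot: [[0.024, 1.0, -0.0], [1.0, -0.024, 0.001], [0.001, -0.0, -1.0]]
force: [0.3, 0.6, -0.1]
opening: 0.0851
gripper_force: 0.0
clock: 3.1
ee_pos: [0.5269, -0.1461, 0.2495]
tcp_rot: [[0.03, 1.0, -0.002], [1.0, -0.03, -0.002], [-0.002, -0.002, -1.0]]
force: [-0.6, 0.8, -0.1]
opening: 0.0849
gripper_force: 0.0
```

```bash
python3 -m handwheel '[[0.085,-0.0236,0.025,0,0],[0.085,-0.0236,0.025,0,0],[0.085,0,0,0.030,0],[0.085,0,0,0.030,0],[0.085,0,0,0,0]]'
python3 -m handwheel '[[0.085,0,0,0.030,0],[0.085,0,0,0.030,0],[0.085,0,0,0.030,0],[0.085,0,0,0.025,0],[0.085,0,0,0.0195,0],[0.085,0,0,0,0]]'
python3 -m handwheel '[[0.03,0,0,0,0],[0.03,0,0,0,0],[0.03,0,0,0,0],[0.03,0,0,0,0],[0.03,0,0,0,0],[0.03,0,0,0,0]]' 60
```

```text
clock: 3.52
ee_pos: [0.5728, -0.1878, 0.1838]
tcp_rot: [[0.023, 1.0, -0.012], [1.0, -0.023, 0.006], [0.006, -0.012, -1.0]]
force: [-1.0, 1.6, -1.5]
opening: 0.085
gripper_force: 0.0
clock: 4.02
ee_pos: [0.5737, -0.1877, 0.0525]
tcp_rot: [[0.022, 1.0, -0.007], [1.0, -0.022, 0.005], [0.004, -0.008, -1.0]]
force: [0.1, 1.6, -0.6]
opening: 0.0848
gripper_force: 0.0
clock: 4.52
ee_pos: [0.5771, -0.192, 0.0577]
tcp_rot: [[0.025, 1.0, 0.003], [1.0, -0.025, -0.0], [-0.0, 0.003, -1.0]]
force: [-1.2, 1.3, 6.3]
opening: 0.0328
gripper_force: 59.2
```

```bash
python3 -m handwheel '[[0.03,0,0,-0.02,0],[0.03,0,0,-0.03,0],[0.03,0,0,-0.04,0],[0.03,0,0,-0.04,0],[0.03,0,0,-0.02,0],[0.03,0,0,0,0]]'
python3 -m handwheel '[[0.03,0.02,-0.005,0,0],[0.03,0.0328,-0.0085,0,0],[0.03,0.0328,-0.0085,0,0],[0.03,0.0328,-0.0085,0,0],[0.03,0.0328,-0.0085,0,0],[0.03,0.0328,-0.0085,0,0],[0.03,0.0328,-0.0085,0,0],[0.03,0.0328,-0.0085,0,0]]'
python3 -m handwheel '[[0.03,0.0328,-0.0085,0,0],[0.03,0.0328,-0.0085,0,0],[0.03,0.0328,-0.0085,0,0],[0.03,0.0328,-0.0085,0,0],[0.03,0.0328,-0.0085,0,0],[0.03,0.0125,-0.0035,0,0],[0.03,0,0,0,0],[0.03,0,0,0,0]]'
python3 - <<'E'
from bench import r
import cv2,pickle
for n in("side","top"):
    f=r.grab_frame(n);pickle.dump(f,open(n+"1.pkl","wb"))
    I=f["image"][:,:,::-1]
    cv2.imwrite(f"pics/{n}1.png",cv2.resize(I[100:240,90:300] if n=="top" else I[80:270,100:340],None,fx=3,fy=3))
print(r.sense()["ee_pos"])
E
```

```text
clock: 5.02
ee_pos: [0.5791, -0.194, 0.2123]
tcp_rot: [[0.025, 1.0, 0.011], [1.0, -0.025, -0.004], [-0.004, 0.011, -1.0]]
force: [-1.1, -0.9, -0.5]
opening: 0.0326
gripper_force: 59.7
clock: 5.68
ee_pos: [0.5163, 0.061, 0.2046]
tcp_rot: [[0.025, 1.0, -0.002], [1.0, -0.025, 0.0], [0.0, -0.002, -1.0]]
force: [0.6, -0.3, -2.2]
opening: 0.0324
gripper_force: 59.8
clock: 6.35
ee_pos: [0.4753, 0.2371, 0.2047]
tcp_rot: [[0.022, 1.0, -0.002], [1.0, -0.022, -0.002], [-0.002, -0.002, -1.0]]
force: [-0.3, -1.1, -1.2]
opening: 0.0329
gripper_force: 59.8
[0.47655045 0.23464371 0.2053289 ]
```

View pics/side1.png

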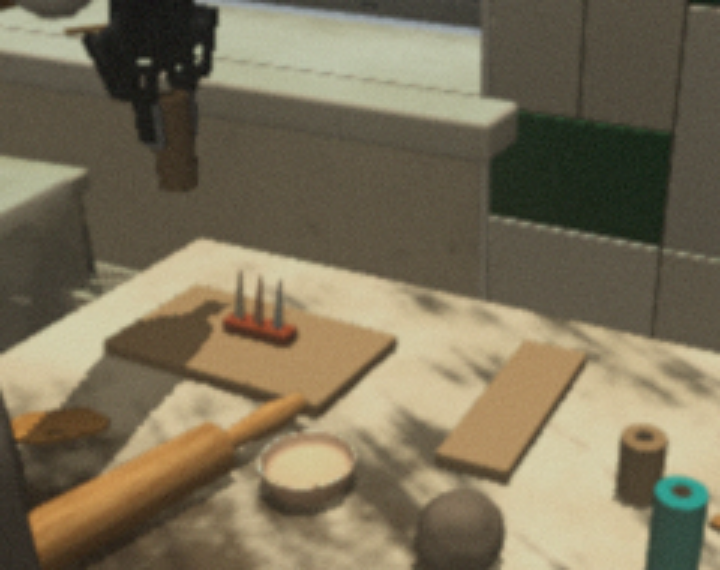

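The prop is held upright over the far end of the bat, with its bottom centre at side pixel ≈(159,141). The pack is undisturbed. I check the in-hand offset by ray.

Run:
```python
from h import *
from bench import r
s=pickle.load(open("side1.pkl","rb"))
I=cv2.cvtColor(s["image"],cv2.COLOR_RGB2HSV)
for v in (128,132,136,139): print(v,[tuple(int(k) for k in I[v,u]) for u in range(148,172)][::1] if v==136 else '')
# edges by gray gradient
g=cv2.cvtColor(s["image"],cv2.COLOR_RGB2GRAY).astype(int)
for v in(128,132,136): print(v,g[v,145:175].tolist())
print(g[135:148,159].tolist())
for y in(.231,.234,.237): print(y,proj(s,[.4765,y,.148]),proj(s,[.4765,y,.165]))
S=[r.sense()["ee_pos"] for _ in range(3)];print(S[-1])
```

```text
128 
132 
136 [(18, 74, 86), (17, 67, 88), (21, 75, 88), (17, 82, 81), (15, 89, 63), (16, 110, 58), (18, 99, 62), (16, 90, 68), (16, 91, 67), (19, 113, 63), (18, 102, 60), (18, 101, 63), (16, 92, 64), (17, 92, 58), (16, 88, 64), (20, 85, 60), (24, 97, 50), (21, 73, 56), (21, 71, 86), (21, 77, 86), (20, 72, 92), (22, 74, 90), (21, 83, 83), (25, 74, 86)]
139 
128 [80, 80, 72, 67, 60, 56, 58, 59, 62, 53, 46, 49, 53, 56, 53, 49, 48, 47, 47, 51, 74, 84, 82, 85, 83, 81, 84, 85, 80, 82]
132 [78, 80, 78, 78, 80, 82, 73, 62, 55, 52, 51, 53, 58, 51, 53, 51, 53, 48, 42, 47, 52, 74, 82, 83, 83, 79, 80, 82, 76, 79]
136 [82, 80, 84, 77, 80, 80, 72, 54, 48, 53, 59, 58, 54, 51, 54, 55, 50, 56, 54, 45, 51, 79, 78, 84, 83, 75, 81, 80, 82, 81]
[52, 54, 51, 54, 54, 54, 52, 59, 62, 76, 80, 82, 82]
0.231 [161.05860576 140.60240239] [160.20280038 134.34295463]
0.234 [160.12538579 140.41362442] [159.26182484 134.16005598]
0.237 [159.1944258  140.22530361] [158.32314953 133.97760444]
[0.47655045 0.23464371 0.2053289 ]
```

```bash
python3 -m handwheel '[[0.03,0,0,0,0]]' | head -3;python3 -m handwheel '[[0.03,0,0,0,0]]' | head -3;python3 -m handwheel '[[0.03,0,0,0,0]]' | head -3
```

```text
clock: 6.53
ee_pos: [0.4768, 0.2346, 0.2057]
tcp_rot: [[0.028, 1.0, -0.0], [1.0, -0.028, -0.001], [-0.001, -0.0, -1.0]]
clock: 6.62
ee_pos: [0.4768, 0.2351, 0.2058]
tcp_rot: [[0.028, 1.0, 0.0], [1.0, -0.028, -0.0], [-0.0, 0.0, -1.0]]
clock: 6.7
ee_pos: [0.4767, 0.2357, 0.2059]
tcp_rot: [[0.027, 1.0, 0.0], [1.0, -0.027, -0.0], [-0.0, 0.0, -1.0]]
```

```bash
python3 -m handwheel '[[0.03,0.001,0,0.03,0],[0.03,0,0,0.03,0],[0.03,0,0,0.03,0],[0.03,0,0,0.025,0],[0.03,0,0,0.01,0],[0.03,0,0,0.004,0],[0.03,0,0,0,0],[0.03,0,0,0,0]]'
python3 -m handwheel '[[0.03,0,0,0.001,0],[0.03,0,0,0.001,0],[0.03,0,0,0,0]]'
python3 -m handwheel '[[0.03,0,0,0.001,0],[0.03,0,0,0,0],[0.03,0,0,0,0]]'
```

```text
clock: 7.37
ee_pos: [0.4777, 0.2382, 0.0782]
tcp_rot: [[0.025, 1.0, 0.003], [1.0, -0.025, 0.001], [0.001, 0.003, -1.0]]
force: [0.6, -0.5, -1.1]
opening: 0.0327
gripper_force: 59.8
clock: 7.62
ee_pos: [0.4769, 0.2384, 0.0757]
tcp_rot: [[0.024, 1.0, 0.002], [1.0, -0.024, 0.001], [0.001, 0.001, -1.0]]
force: [0.5, -0.2, -1.7]
opening: 0.0326
gripper_force: 59.8
clock: 7.87
ee_pos: [0.4762, 0.2381, 0.0739]
tcp_rot: [[0.024, 1.0, 0.0], [1.0, -0.024, 0.0], [0.0, 0.0, -1.0]]
force: [-0.6, 0.3, -1.0]
opening: 0.0325
gripper_force: 59.8
```

```bash
python3 -m handwheel '[[0.03,0,0,0.001,0],[0.03,0,0,0,0],[0.03,0,0,0,0]]' | grep -E "pos|^force"
python3 -m handwheel '[[0.03,0,0,0.001,0],[0.03,0,0,0,0],[0.03,0,0,0,0]]'| grep -E "pos|^force"
```

```text
ee_pos: [0.4763, 0.238, 0.0728]
force: [-0.4, 0.0, -0.9]
ee_pos: [0.4764, 0.2381, 0.0727]
force: [-2.0, -0.8, 4.1]
```

Contact. I release gently, rise, and check.

```bash
python3 -m handwheel '[[0.045,0,0,0,0],[0.06,0,0,0,0],[0.075,0,0,0,0],[0.085,0,0,0,0],[0.085,0,0,0,0],[0.085,0,0,-0.02,0],[0.085,0,0,-0.035,0],[0.085,0,0,-0.035,0]]'
python3 -m handwheel '[[0.085,0,0,-0.04,0],[0.085,0,0,-0.03,0],[0.085,-0.03,0.008,0,0],[0.085,-0.035,0.008,0,0],[0.085,-0.035,0.008,0,0],[0.085,-0.035,0.008,0,0],[0.085,-0.035,0.008,0,0],[0.085,-0.035,0.008,0,0]]' >/dev/null
python3 -m handwheel '[[0.085,-0.035,0.008,0,0],[0.085,-0.035,0.008,0,0],[0.085,-0.035,0.008,0,0],[0.085,-0.035,0.008,0,0],[0.085,-0.035,0.008,0,0],[0.085,-0.035,0.008,0,0],[0.085,-0.035,0.008,0,0],[0.085,0,0,0,0]]'
python3 - <<'E'
from bench import r
from m import *
t=r.grab_frame("top");pickle.dump(t,open("top2.pkl","wb"))
cv2.imwrite("pics/top2.png",cv2.resize(t["image"][120:240,120:380,::-1],None,fx=3,fy=3))
print("pack",rect(t,(160,170,210,200),(0,130,50),(13,255,255),.029))
E
```

```text
clock: 9.03
ee_pos: [0.4751, 0.2373, 0.1616]
tcp_rot: [[0.025, 1.0, -0.003], [1.0, -0.025, -0.002], [-0.002, -0.003, -1.0]]
force: [0.9, 1.0, 0.6]
opening: 0.0851
gripper_force: 0.0
clock: 10.37
ee_pos: [0.5668, -0.2254, 0.2318]
tcp_rot: [[0.038, 0.999, -0.001], [0.999, -0.038, -0.009], [-0.009, -0.001, -1.0]]
force: [-1.1, -1.2, 0.4]
opening: 0.0852
gripper_force: 0.0
pack [475.5 165.3  71.   22.3  88.8]
```

View pics/top2.png

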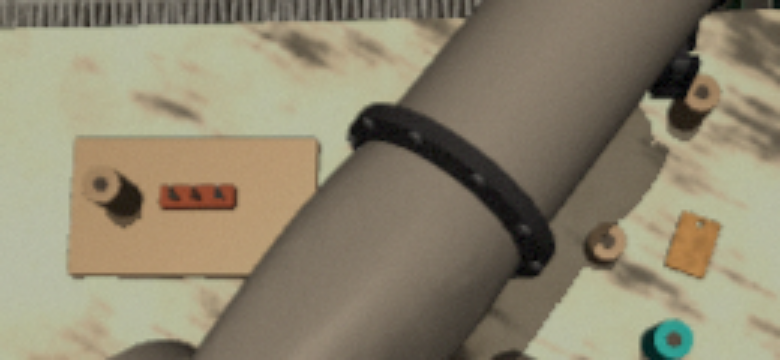

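The first prop stands on the bat, top centre at about (153.7,181.3), and the pack has not moved. I measure it while going to prop 2.

```bash
python3 - <<'E'
from m import *
t=pickle.load(open("top2.pkl","rb"))
print(onplane(t,153.7,181.3,.095))
u0,v0=140,168
I=cv2.cvtColor(t["image"],cv2.COLOR_RGB2GRAY)[v0:196,u0:172];print(I)
E
python3 -m handwheel '[[0.085,-0.0313,-0.0073,0,0],[0.085,-0.0313,-0.0073,0,0],[0.085,0,0,0,0],[0.085,0,0,0,0]]' | grep -E "pos|rot"
```

```text
[0.47579974 0.23400334 0.095     ]
[[183 180 183 180 157 147 147 150 146 149 148 148 147 147 145 148 147 147
  150 150 149 150 147 148 148 150 152 149 150 150 149 151]
 [180 186 182 182 152 145 146 147 150 148 147 148 148 150 147 147 149 145
  146 149 147 150 150 151 152 151 150 151 152 149 152 152]
 [182 180 184 183 155 144 145 146 147 146 147 147 146 149 147 148 151 148
  152 149 146 149 150 151 148 150 148 152 150 150 150 152]
 [181 183 180 181 153 145 148 145 148 147 147 147 145 150 149 148 148 151
  148 149 149 148 147 151 153 148 150 152 150 152 150 149]
 [184 180 181 181 152 143 148 145 147 148 146 146 145 147 148 151 147 150
  150 146 149 148 150 149 148 149 153 150 151 149 151 149]
 [182 183 182 183 153 142 147 145 148 146 149 149 147 145 148 148 149 149
  150 151 150 147 148 151 150 149 150 150 152 152 153 150]
 [180 180 183 183 155 145 147 147 146 149 148 147 148 146 149 147 150 149
  148 149 150 149 148 150 152 151 147 152 150 151 148 152]
 [181 180 183 182 157 149 147 146 146 145 140 142 139 138 139 140 141 148
  147 146 150 146 151 152 151 151 150 149 151 149 149 152]
 
[... 2072 characters left out ...]
8  41  37  32  37  31  45  69  78 136 153 151 153 153]
 [181 182 184 153 148 147 148 149 148 149 150 148 152 149 152 141 105  80
   74  66  59  61  62  69  73  81  81 137 153 151 152 153]
 [183 183 183 157 146 151 149 147 148 150 147 152 151 149 151 152 140 104
   82  80  80  82  78  82  79 124 139 148 153 153 152 152]
 [186 181 181 161 149 147 149 150 150 150 150 150 148 151 149 146 151 140
  103  82  81  81  81  81 122 148 155 152 152 152 153 153]
 [185 182 183 154 145 147 149 148 149 149 148 152 150 147 151 149 150 151
  141 137 103  83 127 135 149 150 155 152 153 153 151 152]]
ee_pos: [0.5516, -0.2786, 0.2319]
tcp_rot: [[0.029, 1.0, -0.001], [1.0, -0.029, -0.001], [-0.001, -0.001, -1.0]]
```

```bash
python3 -m handwheel '[[0.085,-0.0085,-0.001,0.03,0],[0.085,0,0,0.030,0],[0.085,0,0,0.030,0],[0.085,0,0,0.030,0],[0.085,0,0,0.030,0],[0.085,0,0,0.025,0],[0.085,0,0,0,0],[0.085,0,0,0,0]]'
python3 -m handwheel '[[0.03,0,0,0,0],[0.03,0,0,0,0],[0.03,0,0,0,0],[0.03,0,0,0,0],[0.03,0,0,0,0],[0.03,0,0,0,0],[0.03,0,0,0,0]]' 60
```

```text
clock: 11.42
ee_pos: [0.5519, -0.2822, 0.0555]
tcp_rot: [[0.022, 1.0, -0.003], [1.0, -0.022, 0.003], [0.003, -0.003, -1.0]]
force: [0.6, -0.6, 0.8]
opening: 0.0848
gripper_force: 0.0
clock: 12.0
ee_pos: [0.5523, -0.2858, 0.0584]
tcp_rot: [[0.025, 1.0, 0.002], [1.0, -0.025, -0.001], [-0.001, 0.002, -1.0]]
force: [-1.4, 1.5, 6.6]
opening: 0.0327
gripper_force: 59.0
```

```bash
python3 -m handwheel '[[0.03,0,0,-0.02,0],[0.03,0,0,-0.03,0],[0.03,0,0,-0.04,0],[0.03,0,0,-0.04,0],[0.03,0.0314,-0.0073,-0.02,0],[0.03,0.0314,-0.0073,0,0],[0.03,0.0314,-0.0073,0,0],[0.03,0.0314,-0.0073,0,0]]' >/dev/null
python3 -m handwheel '[[0.03,0.0314,-0.0073,0,0],[0.03,0.0314,-0.0073,0,0],[0.03,0.0314,-0.0073,0,0],[0.03,0.0314,-0.0073,0,0],[0.03,0.0314,-0.0073,0,0],[0.03,0.0314,-0.0073,0,0],[0.03,0.0314,-0.0073,0,0],[0.03,0.0314,-0.0073,0,0]]' >/dev/null
python3 -m handwheel '[[0.03,0,0,0,0],[0.03,0,0,0,0],[0.03,0,0,0,0],[0.03,0,0,0,0],[0.03,0,0,0,0],[0.03,0,0,0,0]]'
python3 - <<'E'
from bench import r
from h import *
s=r.grab_frame("side");p=r.sense()["ee_pos"];print(p)
g=cv2.cvtColor(s["image"],cv2.COLOR_RGB2GRAY).astype(int)
b=p-[0,0,.058];u,v=proj(s,b);print(u,v,proj(s,b+[0,.01,0]),proj(s,b+[.01,0,0]))
u,v=int(u),int(v)
for k in(v-8,v-5,v-2):print(k,u-14,g[k,u-14:u+15].tolist())
print(v-5,g[v-5:v+12,u].tolist())
E
```

```text
clock: 13.83
ee_pos: [0.4738, 0.0922, 0.2069]
tcp_rot: [[0.027, 1.0, 0.0], [1.0, -0.027, -0.0], [-0.0, 0.0, -1.0]]
force: [-0.2, -0.9, -1.9]
opening: 0.0325
gripper_force: 59.9
[0.47370644 0.09252885 0.20682857]
206.1026222743525 149.92810464706153 [202.6143693  149.22156182] [208.31009861 148.5066235 ]
141 192 [88, 83, 84, 84, 84, 80, 75, 55, 48, 52, 55, 58, 54, 58, 53, 52, 58, 51, 53, 52, 50, 47, 80, 81, 80, 85, 88, 82, 85]
144 192 [81, 84, 81, 84, 83, 83, 87, 79, 59, 53, 53, 61, 54, 59, 56, 58, 55, 56, 51, 48, 45, 51, 78, 86, 87, 87, 82, 84, 86]
147 192 [83, 87, 86, 85, 85, 82, 83, 81, 60, 54, 56, 53, 52, 58, 56, 56, 51, 53, 49, 52, 48, 55, 77, 86, 86, 83, 84, 83, 88]
144 [56, 58, 55, 56, 56, 56, 61, 57, 51, 50, 66, 84, 81, 81, 83, 88, 89]
```

```bash
python3 -m handwheel '[[0.03,0.001,0,0.03,0],[0.03,0,0,0.03,0],[0.03,0,0,0.03,0],[0.03,0,0,0.025,0],[0.03,0,0,0.01,0],[0.03,0,0,0.005,0],[0.03,0,0,0,0],[0.03,0,0,0,0]]' | grep -E "pos|^force"
python3 -m handwheel '[[0.03,0,0,0.001,0],[0.03,0,0,0,0],[0.03,0,0,0,0]]'| grep -E "pos|^force"
python3 -m handwheel '[[0.03,0,0,0.001,0],[0.03,0,0,0,0],[0.03,0,0,0,0]]'| grep -E "pos|^force"
```

```text
ee_pos: [0.4749, 0.0946, 0.078]
force: [-0.5, -0.1, -1.9]
ee_pos: [0.4744, 0.095, 0.0768]
force: [0.2, 0.2, -1.7]
ee_pos: [0.4735, 0.0948, 0.0749]
force: [0.5, -0.1, -1.3]
```

```bash
python3 -m handwheel '[[0.03,0,0,0.001,0],[0.03,0,0,0,0],[0.03,0,0,0,0]]' | grep -E "pos|^force"
python3 -m handwheel '[[0.03,0,0,0.001,0],[0.03,0,0,0,0],[0.03,0,0,0,0]]' | grep -E "pos|^force"
python3 -m handwheel '[[0.03,0,0,0.0005,0],[0.03,0,0,0,0],[0.03,0,0,0,0]]' | grep -E "pos|^force"
```

```text
ee_pos: [0.4734, 0.0947, 0.0737]
force: [-0.7, 0.4, -2.4]
ee_pos: [0.4736, 0.0947, 0.0734]
force: [-2.3, -0.2, 4.7]
ee_pos: [0.4736, 0.0947, 0.0733]
force: [-3.7, 0.1, 9.7]
```

```bash
python3 -m handwheel '[[0.045,0,0,-0.001,0],[0.06,0,0,0,0],[0.075,0,0,0,0],[0.085,0,0,0,0],[0.085,0,0,0,0],[0.085,0,0,-0.02,0],[0.085,0,0,-0.035,0],[0.085,0,0,-0.035,0]]' | grep pos
python3 -m handwheel '[[0.085,0,0,-0.035,0],[0.085,-0.035,0.0015,0,0],[0.085,-0.035,0.0015,0,0],[0.085,-0.035,0.0015,0,0],[0.085,-0.035,0.0015,0,0],[0.085,-0.035,0.0015,0,0],[0.085,0,0,0,6],[0.085,0,0,0,6]]' >/dev/null
python3 -m handwheel '[[0.085,0,0,0,6],[0.085,0,0,0,6],[0.085,0,0,0,6],[0.085,0,0,0,6],[0.085,0,0,0,6],[0.085,0,0,0,6],[0.085,0,0,0,6],[0.085,0,0,0,6]]' >/dev/null
python3 -m handwheel '[[0.085,0,0,0,6],[0.085,0,0,0,6],[0.085,0,0,0,6],[0.085,0,0,0,6],[0.085,0,0,0,3.2],[0.085,0,0,0,0],[0.085,0,0,0,0]]'
python3 - <<'E'
from bench import r
from m import *
t=r.grab_frame("top");pickle.dump(t,open("top3.pkl","wb"))
cv2.imwrite("pics/top3.png",cv2.resize(t["image"][130:230,120:320,::-1],None,fx=4,fy=4))
print("pack",rect(t,(160,170,210,200),(0,130,50),(13,255,255),.029))
print("shelf",rect(t,(255,140,297,225),(9,75,110),(22,140,255),.014))
E
```

```text
ee_pos: [0.4722, 0.0943, 0.1632]
clock: 18.38
ee_pos: [0.4767, -0.0804, 0.1981]
tcp_rot: [[1.0, 0.026, -0.0], [0.026, -1.0, -0.0], [-0.0, 0.0, -1.0]]
force: [0.4, 0.2, -0.3]
opening: 0.0851
gripper_force: 0.0
pack [475.5 173.6  53.1  22.1  89.9]
shelf [487.6 -89.1  42.9  36.6  88.9]
```

View pics/top3.png

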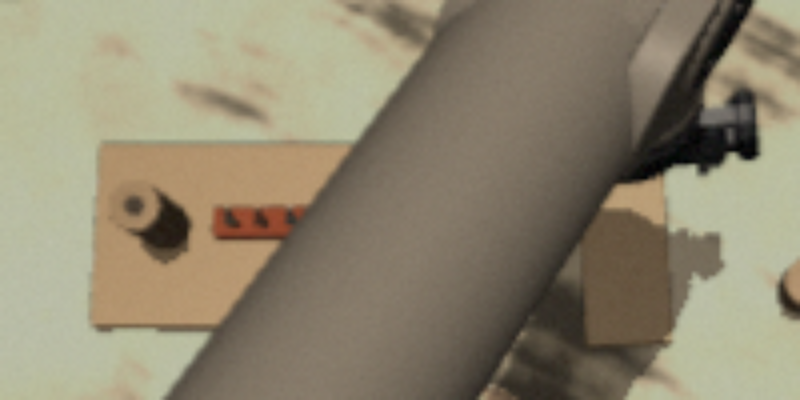

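The forearm hides prop B from the top camera. I use the side view.

Run:
```python
from bench import r
from h import *
s=r.grab_frame("side");pickle.dump(s,open("side3.pkl","wb"))
cv2.imwrite("pics/side3.png",cv2.resize(s["image"][90:270,120:320,::-1],None,fx=3.3,fy=3.3,interpolation=cv2.INTER_CUBIC))
for n,p in dict(A=[.4765,.237,.095],B=[.474,.093,.095],sh=[.4842,-.0799,.014]).items(): print(n,(proj(s,p)-[120,90])*3.3)
```

```text
A [137.97074643 227.62086542]
B [288.40758969 263.30202758]
sh [499.91394374 400.25675829]
```

View pics/side3.png

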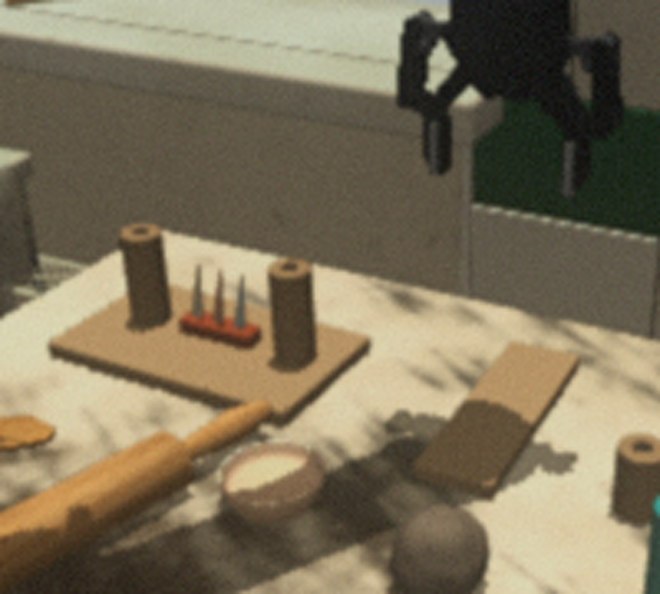

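Both props stand symmetric about the pack, their tops at crop (142,232) and (291,267). That matches the targets to within 1 mm after a common calibration shift of about 1.2 px. Next is the shelf.

```bash
python3 -m handwheel '[[0.085,0.0075,0,0.03,0],[0.085,0,0,0.035,0],[0.085,0,0,0.035,0],[0.085,0,0,0.035,0],[0.085,0,0,0.025,0],[0.085,0,0,0.010,0],[0.085,0,0,0,0],[0.085,0,0,0,0]]'
python3 -c "
from bench import r;print(r.finger_overhang)"
```

```text
clock: 19.15
ee_pos: [0.4848, -0.0807, 0.029]
tcp_rot: [[1.0, 0.024, 0.001], [0.024, -1.0, -0.001], [0.001, 0.001, -1.0]]
force: [-0.2, -0.4, -0.2]
opening: 0.0848
gripper_force: 0.0
0.019
```

```bash
python3 -m handwheel '[[0.068,0,0,0,0],[0.068,0,0,0,0],[0.068,0,0,0.003,0],[0.068,0,0,0.003,0],[0.068,0,0,0,0],[0.068,0,0,0,0]]'
python3 -m handwheel '[[0.055,0,0,0.001,0],[0.055,0,0,0,0],[0.055,0,0,0,0],[0.055,0,0,0,0],[0.055,0,0,0,0],[0.055,0,0,0,0]]' 80
```

```text
clock: 19.65
ee_pos: [0.4842, -0.0801, 0.0223]
tcp_rot: [[1.0, 0.024, -0.0], [0.024, -1.0, 0.0], [-0.0, -0.0, -1.0]]
force: [1.0, -0.7, -0.3]
opening: 0.0681
gripper_force: 0.0
clock: 20.15
ee_pos: [0.4846, -0.0811, 0.0226]
tcp_rot: [[1.0, 0.024, 0.001], [0.024, -1.0, -0.0], [0.001, 0.0, -1.0]]
force: [-3.3, -0.2, 9.4]
opening: 0.0572
gripper_force: 83.2
```

```bash
python3 -m handwheel '[[0.055,0,0,-0.01,0],[0.055,0,0,-0.02,0],[0.055,0,0,-0.03,0],[0.055,0,0,-0.03,0],[0.055,0,0,-0.03,0],[0.055,0,0,-0.03,0],[0.055,0,0,-0.02,0],[0.055,0,0,0,0]]'
python3 -m handwheel '[[0.055,0,0,0,-6],[0.055,0,0,0,-6],[0.055,0,0,0,-6],[0.055,0,0,0,-6],[0.055,0,0,0,-6],[0.055,0,0,0,-6],[0.055,0,0,0,-6],[0.055,0,0,0,-6]]' >/dev/null
python3 -m handwheel '[[0.055,0,0,0,-6],[0.055,0,0,0,-6],[0.055,0,0,0,-6],[0.055,0,0,0,-6],[0.055,0,0,0,-6],[0.055,0,0,0,-6],[0.055,0,0,0,-3.4],[0.055,0,0,0,0]]'
```

```text
clock: 20.82
ee_pos: [0.4866, -0.0814, 0.1952]
tcp_rot: [[1.0, 0.024, 0.008], [0.024, -1.0, -0.001], [0.008, 0.001, -1.0]]
force: [1.0, -0.8, -3.0]
opening: 0.0568
gripper_force: 87.2
clock: 22.15
ee_pos: [0.4827, -0.0798, 0.1895]
tcp_rot: [[0.02, 1.0, -0.004], [1.0, -0.02, 0.001], [0.001, -0.004, -1.0]]
force: [-0.1, 0.6, -3.3]
opening: 0.0569
gripper_force: 87.1
```

```bash
python3 -m handwheel '[[0.055,0.015,-0.0007,0,0],[0.055,0.03,-0.0015,0,0],[0.055,0.03,-0.0015,0,0],[0.055,0.03,-0.0015,0,0],[0.055,0.03,-0.0015,0,0],[0.055,0.03,-0.0015,0,0],[0.055,0.03,-0.0015,0,0],[0.055,0.03,-0.0015,0,0]]' >/dev/null
python3 -m handwheel '[[0.055,0.02,-0.001,0,0],[0.055,0,0,0,0],[0.055,0,0,0,0],[0.055,0,0,0,0],[0.055,0,0,0,0],[0.055,0,0,0,0]]'
python3 - <<'E'
from bench import r
from h import *
for n in("top","side"):
    s=r.grab_frame(n);pickle.dump(s,open(n+"4.pkl","wb"))
    I=s["image"][:,:,::-1]
    I=I[100:200,120:260] if n=="top" else I[70:220,110:290]
    cv2.imwrite(f"pics/{n}4.png",cv2.resize(I,None,fx=4,fy=4,interpolation=cv2.INTER_CUBIC))
p=r.sense()["ee_pos"];print(p)
E
```

```text
clock: 23.32
ee_pos: [0.4772, 0.1632, 0.1911]
tcp_rot: [[0.024, 1.0, -0.0], [1.0, -0.024, -0.001], [-0.001, -0.0, -1.0]]
force: [0.5, -0.4, -4.0]
opening: 0.0569
gripper_force: 87.1
[0.47730458 0.16378186 0.19128202]
```

View pics/side4.png

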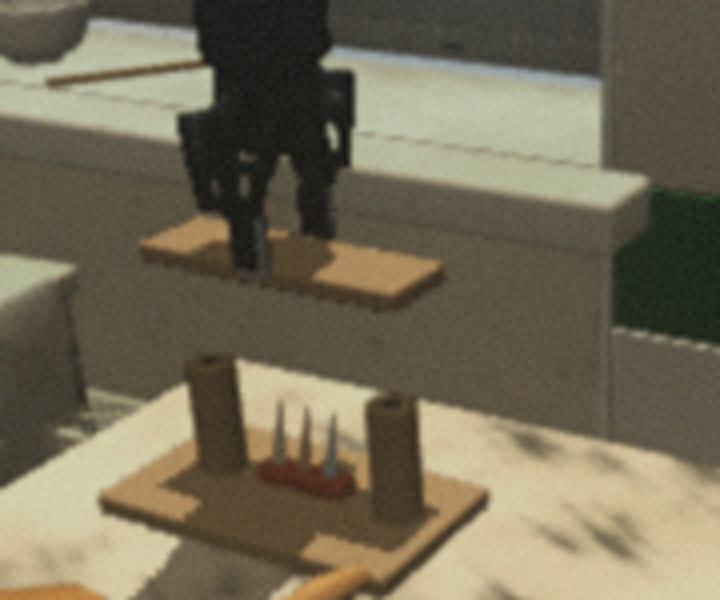

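View pics/top4.png

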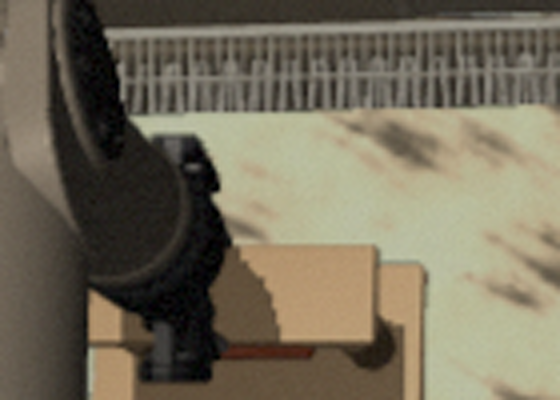

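The shelf is held level. Its top-view end corners are about (214,161.7) and (214,185.3). Side-view top-face corners are about (145.5,131), (220.5,136.3) and (206,144).

Run:
```python
from h import *
t=pickle.load(open("top4.pkl","rb"));s=pickle.load(open("side4.pkl","rb"))
for p in((214,161.7),(214,185.5)):print("top",onplane(t,*p,.1827))
for p in((220.7,136.4),(206,144),(145.6,131)):print("side",onplane(s,*p,.1827))
for d in((0.03,.095),(-.03,.095),(.03,-.095),(-.03,-.095)):
  P=[.4773+d[0]-.024*0,.1638+d[1],.1827];print(d,(proj(t,P)-[120,100])*4,(proj(s,P)-[110,70])*4)
g=cv2.cvtColor(t["image"],cv2.COLOR_RGB2GRAY).astype(int)
print(g[168,205:225].tolist(),g[178,205:225].tolist(),"col",g[155:192,208].tolist())
```

```text
top [0.50294243 0.06529359 0.1827    ]
top [0.44560959 0.06516653 0.1827    ]
side [0.49201747 0.06061265 0.1827    ]
side [0.43525919 0.06577184 0.1827    ]
side [0.44200134 0.24528296 0.1827    ]
(0.03, 0.095) [ 52.38362037 246.77363008] [193.60907837 210.5406602 ]
(-0.03, 0.095) [ 48.92652057 345.90934038] [131.09336753 238.09726501]
(0.03, -0.095) [370.12489148 239.76782111] [443.90473968 255.48514959]
(-0.03, -0.095) [369.84028677 339.29395515] [390.86940262 288.09565731]
[157, 155, 157, 154, 156, 154, 154, 157, 110, 116, 149, 156, 159, 157, 159, 159, 159, 156, 160, 159] [161, 160, 157, 158, 157, 159, 159, 153, 96, 95, 148, 159, 156, 160, 158, 159, 160, 160, 159, 162] col [186, 184, 184, 183, 179, 186, 153, 150, 154, 152, 153, 155, 156, 154, 157, 157, 158, 158, 157, 159, 158, 157, 158, 158, 161, 159, 158, 161, 158, 162, 107, 59, 56, 38, 40, 56, 82]
```

```bash
python3 -m handwheel '[[0.055,0.0015,0,0.015,0],[0.055,0,0,0.025,0],[0.055,0,0,0.015,0],[0.055,0,0,0.005,0],[0.055,0,0,0.003,0],[0.055,0,0,0,0],[0.055,0,0,0,0],[0.055,0,0,0,0]]' | grep -E "pos|^force"
python3 -m handwheel '[[0.055,0,0,0.002,0],[0.055,0,0,0,0],[0.055,0,0,0,0],[0.055,0,0,0,0]]' | grep -E "pos|^force"
python3 -m handwheel '[[0.055,0,0,0.002,0],[0.055,0,0,0,0],[0.055,0,0,0,0],[0.055,0,0,0,0]]' | grep -E "pos|^force"
```

```text
ee_pos: [0.4783, 0.1666, 0.1295]
force: [-0.3, 0.4, -3.9]
ee_pos: [0.4773, 0.1665, 0.1265]
force: [0.6, 0.2, -4.0]
ee_pos: [0.4772, 0.1665, 0.1242]
force: [1.0, 0.4, -3.5]
```

```bash
python3 -m handwheel '[[0.055,0,0,0.002,0],[0.055,0,0,0,0],[0.055,0,0,0,0],[0.055,0,0,0,0]]' | grep -E "pos|^force"
python3 -m handwheel '[[0.055,0,0,0.002,0],[0.055,0,0,0,0],[0.055,0,0,0,0],[0.055,0,0,0,0]]' | grep -E "pos|^force"
python3 -m handwheel '[[0.055,0,0,0.001,0],[0.055,0,0,0,0],[0.055,0,0,0,0],[0.055,0,0,0,0]]' | grep -E "pos|^force"
```

```text
ee_pos: [0.4772, 0.1664, 0.1223]
force: [-0.9, -1.0, -3.7]
ee_pos: [0.4772, 0.1664, 0.1203]
force: [-0.1, 0.5, -3.7]
ee_pos: [0.4772, 0.1664, 0.1193]
force: [0.4, 1.2, -4.1]
```

```bash
python3 -m handwheel '[[0.055,0,0,0.001,0],[0.055,0,0,0,0],[0.055,0,0,0,0]]' | grep -E "pos|^force"
python3 -m handwheel '[[0.055,0,0,0.001,0],[0.055,0,0,0,0],[0.055,0,0,0,0]]' | grep -E "pos|^force"
```

```text
ee_pos: [0.4772, 0.1664, 0.1182]
force: [0.3, -0.7, -4.5]
ee_pos: [0.4775, 0.1665, 0.1177]
force: [-1.2, -1.1, 0.5]
```

```bash
python3 -m handwheel '[[0.055,0,0,0.0005,0],[0.055,0,0,0,0],[0.060,0,0,0,0],[0.063,0,0,0,0],[0.068,0,0,0,0],[0.085,0,0,0,0],[0.085,0,0,0,0],[0.085,0,0,0,0]]' 30
python3 -m handwheel '[[0.085,0,0,-0.005,0],[0.085,0,0,-0.02,0],[0.085,0,0,-0.035,0],[0.085,0,0,-0.035,0],[0.085,0,0,-0.02,0],[0.085,-0.03,0,0,0],[0.085,-0.03,0,0,0],[0.085,-0.03,0,0,0]]' |grep -E "pos|^force"
python3 - <<'E'
from bench import r
from h import *
s=r.grab_frame("side");pickle.dump(s,open("side5.pkl","wb"))
I=s["image"][:,:,::-1][70:220,110:290]
cv2.imwrite("pics/side5.png",cv2.resize(I,None,fx=4,fy=4,interpolation=cv2.INTER_CUBIC))
E
```

```text
clock: 26.92
ee_pos: [0.4774, 0.1665, 0.1168]
tcp_rot: [[0.021, 1.0, 0.0], [1.0, -0.021, -0.0], [0.0, 0.0, -1.0]]
force: [-1.3, 0.2, 0.3]
opening: 0.0849
gripper_force: 0.0
ee_pos: [0.4757, 0.0758, 0.2328]
force: [1.1, -0.6, 0.6]
```

View pics/side5.png

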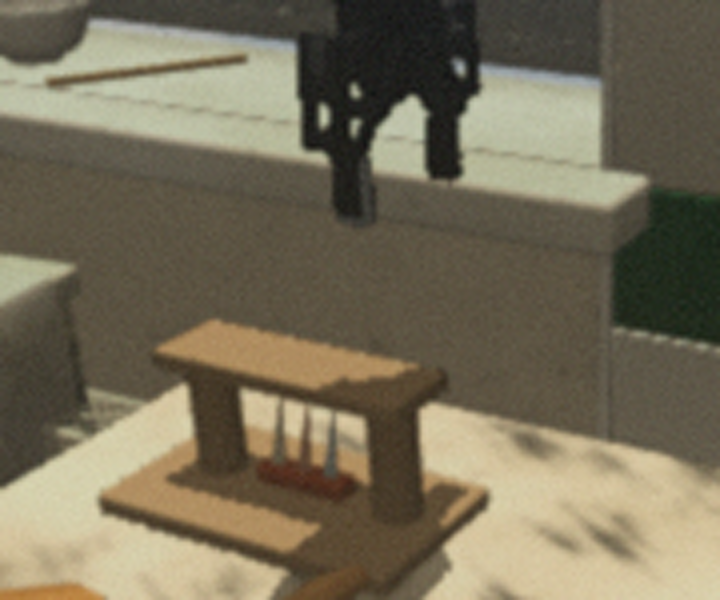

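The shelf lies level on both props, centred over the intact pack. Next is the tile, and first I check the turquoise look-alike's position for clearance.

```bash
python3 -m handwheel '[[0.06,-0.033,-0.0039,0,0],[0.06,-0.033,-0.0039,0,0],[0.06,-0.033,-0.0039,0,0],[0.06,-0.033,-0.0039,0,0],[0.06,-0.033,-0.0039,0,0],[0.06,-0.033,-0.0039,0,0],[0.06,-0.033,-0.0039,0,0],[0.06,-0.033,-0.0039,0,0]]' >/dev/null
python3 -m handwheel '[[0.06,-0.033,-0.0039,0,0],[0.06,-0.033,-0.0039,0,0],[0.06,-0.030,-0.0035,0,0],[0.06,0,0,0,-6],[0.06,0,0,0,-6],[0.06,0,0,0,-6],[0.06,0,0,0,-6],[0.06,0,0,0,-6]]' >/dev/null
python3 -m handwheel '[[0.06,0,0,0,-6],[0.06,0,0,0,-6],[0.06,0,0,0,-6],[0.06,0,0,0,-6],[0.06,0,0,0,-6],[0.06,0,0,0,-6],[0.06,0,0,0,-4.8],[0.06,0,0,0,0]]'
python3 - <<'E'
from m import *
from bench import r
t=pickle.load(open("top0.pkl","rb"));print("turq",rect(t,(330,220,358,246),(80,100,60),(100,255,255),.08))
t=r.grab_frame("top");pickle.dump(t,open("top6.pkl","wb"))
a=rect(t,(135,155,235,220),(9,75,100),(22,140,255),.109);print(a)
cv2.imwrite("pics/top6.png",cv2.resize(t["image"][130:240,120:380,::-1],None,fx=3,fy=3))
E
```

```text
clock: 29.63
ee_pos: [0.4253, -0.2826, 0.2321]
tcp_rot: [[-0.938, 0.348, 0.0], [0.348, 0.938, 0.0], [-0.0, 0.0, -1.0]]
force: [0.4, 0.1, -0.2]
opening: 0.0602
gripper_force: 0.0
turq [ 335.5 -251.1   32.5   31.    89. ]
[452.9 152.2 214.6 120.3  88.3]
```

View pics/top6.png

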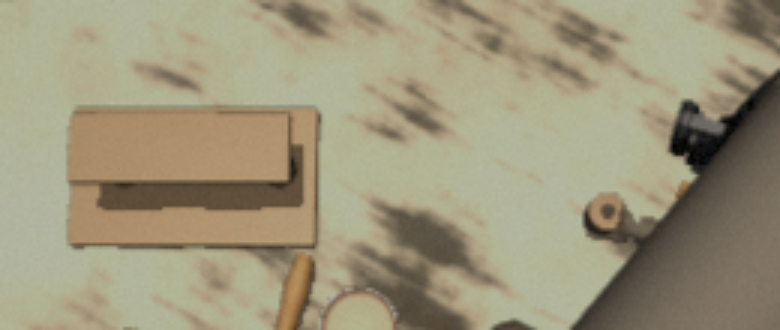

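```bash
python3 - <<'E'
from h import *
t=pickle.load(open("top6.pkl","rb"))
g=cv2.cvtColor(t["image"],cv2.COLOR_RGB2GRAY).astype(int)
print(g[175,138:150].tolist(),g[175,210:222].tolist(),g[160:196,180].tolist())
for p in((142.5,165.5),(216.5,166.8),(216.5,190.2),(142.5,190.2)):print(onplane(t,*p,.109))
E
python3 -m handwheel '[[0.06,-0.0018,-0.0036,0.03,0],[0.06,0,0,0.035,0],[0.06,0,0,0.035,0],[0.06,0,0,0.035,0],[0.06,0,0,0.035,0],[0.06,0,0,0.025,0],[0.06,0,0,0.005,0],[0.06,0,0,0,0]]'
python3 -m handwheel '[[0.06,0,0,0.004,0],[0.06,0,0,0.003,0],[0.06,0,0,0,0],[0.06,0,0,0,0],[0.06,0,0,0,0]]'
```

```text
[175, 176, 176, 179, 162, 148, 146, 141, 141, 141, 143, 144] [151, 153, 152, 152, 151, 151, 94, 133, 151, 153, 153, 154] [165, 172, 178, 175, 176, 146, 140, 134, 144, 147, 148, 147, 149, 147, 147, 148, 148, 149, 150, 149, 146, 149, 148, 150, 149, 151, 149, 150, 153, 150, 100, 68, 78, 81, 81, 79]
[0.51498265 0.25991039 0.109     ]
[0.50735562 0.06930382 0.109     ]
[0.44675998 0.06922926 0.109     ]
[0.45063248 0.25794585 0.109     ]
clock: 30.35
ee_pos: [0.4245, -0.2857, 0.0304]
tcp_rot: [[-0.937, 0.35, -0.004], [0.35, 0.937, 0.002], [0.004, 0.0, -1.0]]
force: [-0.2, -0.8, -0.7]
opening: 0.0598
gripper_force: 0.0
clock: 30.77
ee_pos: [0.4264, -0.287, 0.0258]
tcp_rot: [[-0.937, 0.349, 0.002], [0.349, 0.937, -0.001], [-0.002, -0.0, -1.0]]
force: [-0.1, -0.3, 0.2]
opening: 0.0597
gripper_force: 0.0
```

```bash
python3 -m handwheel '[[0.045,0,0,0.002,0],[0.045,0,0,0.0015,0],[0.045,0,0,0,0],[0.045,0,0,0,0],[0.045,0,0,0,0]]' | grep -E "pos|^force|open"
python3 -m handwheel '[[0.03,0,0,0,0],[0.03,0,0,0,0],[0.03,0,0,0,0],[0.03,0,0,0,0],[0.03,0,0,0,0]]' 30
```

```text
ee_pos: [0.4256, -0.2865, 0.0212]
force: [0.4, -0.6, 0.6]
opening: 0.0451
clock: 31.6
ee_pos: [0.4258, -0.2867, 0.0215]
tcp_rot: [[-0.937, 0.349, 0.0], [0.349, 0.937, -0.0], [-0.0, -0.0, -1.0]]
force: [-0.6, 0.4, 2.5]
opening: 0.0364
gripper_force: 30.2
```

```bash
python3 -m handwheel '[[0.03,0,0,-0.01,0],[0.03,0,0,-0.03,0],[0.03,0,0,-0.035,0],[0.03,0,0,-0.035,0],[0.03,0,0,-0.035,0],[0.03,0,0,-0.035,0],[0.03,0,0,-0.02,6],[0.03,0,0,0,6]]' | grep -E "pos|open|grip"
python3 -m handwheel '[[0.03,0,0,0,6],[0.03,0,0,0,6],[0.03,0,0,0,6],[0.03,0,0,0,6],[0.03,0,0,0,6],[0.03,0,0,0,6],[0.03,0,0,0,6],[0.03,0,0,0,6]]' >/dev/null
python3 -m handwheel '[[0.03,0,0,0,6],[0.03,0,0,0,4.8],[0.03,0,0,0,0],[0.03,0,0,0,0],[0.03,0.02,0.002,0,0],[0.03,0.035,0.003,0,0],[0.03,0.035,0.003,0,0],[0.03,0.035,0.003,0,0]]' | grep -E "pos|open|grip"
python3 -m handwheel '[[0.03,0.035,0.003,0,0],[0.03,0.035,0.003,0,0],[0.03,0.035,0.003,0,0],[0.03,0.035,0.003,0,0],[0.03,0.035,0.003,0,0],[0.03,0.035,0.003,0,0],[0.03,0.035,0.003,0,0],[0.03,0.035,0.003,0,0]]' >/dev/null
python3 -m handwheel '[[0.03,0.035,0.003,0,0],[0.03,0.013,0.004,0,0],[0.03,0,0,0,0],[0.03,0,0,0,0],[0.03,0,0,0,0],[0.03,0,0,0,0]]'
```

```text
ee_pos: [0.428, -0.2889, 0.2271]
opening: 0.0366
gripper_force: 30.2
ee_pos: [0.4391, -0.1609, 0.2214]
opening: 0.0367
gripper_force: 30.2
clock: 34.77
ee_pos: [0.4774, 0.1629, 0.2215]
tcp_rot: [[0.025, 1.0, 0.0], [1.0, -0.025, -0.0], [-0.0, 0.0, -1.0]]
force: [-0.6, 0.0, 0.3]
opening: 0.0367
gripper_force: 30.2
```

```bash
python3 -m handwheel '[[0.03,0.002,0,0.02,0],[0.03,0,0,0.03,0],[0.03,0,0,0.02,0],[0.03,0,0,0.01,0],[0.03,0,0,0.005,0],[0.03,0,0,0,0],[0.03,0,0,0,0],[0.03,0,0,0,0]]' | grep -E "pos|^force"
python3 -m handwheel '[[0.03,0,0,0.001,0],[0.03,0,0,0,0],[0.03,0,0,0,0]]' | grep -E "pos|^force"
python3 -m handwheel '[[0.03,0,0,0.001,0],[0.03,0,0,0,0],[0.03,0,0,0,0]]' | grep -E "pos|^force"
python3 -m handwheel '[[0.03,0,0,0.001,0],[0.03,0,0,0,0],[0.03,0,0,0,0]]' | grep -E "pos|^force"
```

```text
ee_pos: [0.4785, 0.1675, 0.1377]
force: [-0.4, -0.5, 0.1]
ee_pos: [0.4776, 0.1676, 0.1358]
force: [0.2, 0.5, -0.3]
ee_pos: [0.4772, 0.1675, 0.1343]
force: [0.2, 0.0, -0.8]
ee_pos: [0.4772, 0.1674, 0.1332]
force: [0.7, -0.3, -0.3]
```

```bash
python3 -m handwheel '[[0.03,-0.002,0,0.001,0],[0.03,0,0,0,0],[0.03,0,0,0,0]]' | grep -E "pos|^force"
python3 -m handwheel '[[0.03,0,0,0.001,0],[0.03,0,0,0,0],[0.03,0,0,0,0]]' | grep -E "pos|^force"
python3 -m handwheel '[[0.03,0,0,0.0005,0],[0.03,0,0,0,0],[0.03,0,0,0,0]]' | grep -E "pos|^force"
```

```text
ee_pos: [0.4772, 0.1652, 0.1322]
force: [0.6, 0.4, -0.4]
ee_pos: [0.4772, 0.1655, 0.1312]
force: [-0.6, 0.5, -0.7]
ee_pos: [0.4772, 0.1655, 0.1308]
force: [0.8, -0.6, 0.1]
```

```bash
python3 -m handwheel '[[0.03,0,0,0.0005,0],[0.03,0,0,0,0],[0.03,0,0,0,0]]' | grep -E "pos|^force"
python3 -m handwheel '[[0.03,0,0,0.0005,0],[0.03,0,0,0,0],[0.03,0,0,0,0]]' | grep -E "pos|^force"
```

```text
ee_pos: [0.4773, 0.1655, 0.1305]
force: [0.9, -0.5, 1.4]
ee_pos: [0.4775, 0.1655, 0.1305]
force: [-1.6, 0.1, 5.7]
```

Contact. I release, rise, clear away and look.

```bash
python3 -m handwheel '[[0.038,0,0,-0.0005,0],[0.042,0,0,0,0],[0.048,0,0,0,0],[0.056,0,0,0,0],[0.06,0,0,0,0],[0.06,0,0,-0.01,0],[0.06,0,0,-0.03,0],[0.06,0,0,-0.035,0]]' | grep -E "pos|open"
python3 -m handwheel '[[0.06,0,0,-0.03,0],[0.06,-0.035,0,0,0],[0.06,-0.035,0,0,0],[0.06,-0.035,0,0,0],[0.06,-0.035,0,0,0],[0.06,-0.035,0,0,0],[0.06,-0.035,0,0,0],[0.06,-0.035,0,0,0]]' >/dev/null
python3 -m handwheel '[[0.06,-0.035,0,0,0],[0.06,-0.035,0,0,0],[0.06,-0.035,0,0,0],[0.06,-0.035,0,0,0],[0.06,-0.03,0,0,0],[0.06,0,0,0,0],[0.06,0,0,0,0],[0.06,0,0,0,0]]' | grep pos
python3 - <<'E'
from m import *
from bench import r
t=r.grab_frame("top");s=r.grab_frame("side")
print("tile",rect(t,(140,160,220,195),(10,130,90),(22,255,255),.116))
A=cv2.resize(t["image"][130:230,120:240,::-1],None,fx=4,fy=4,interpolation=cv2.INTER_CUBIC)
B=cv2.resize(s["image"][130:230,130:225,::-1],None,fx=4,fy=4,interpolation=cv2.INTER_CUBIC)
cv2.imwrite("pics/fin.png",np.hstack([A[:,:410],B]))
E
```

```text
ee_pos: [0.4754, 0.1649, 0.2048]
opening: 0.0599
ee_pos: [0.4687, -0.2489, 0.2355]
tile [477.9 164.9  55.3  37.4  88.8]
```

View pics/fin.png

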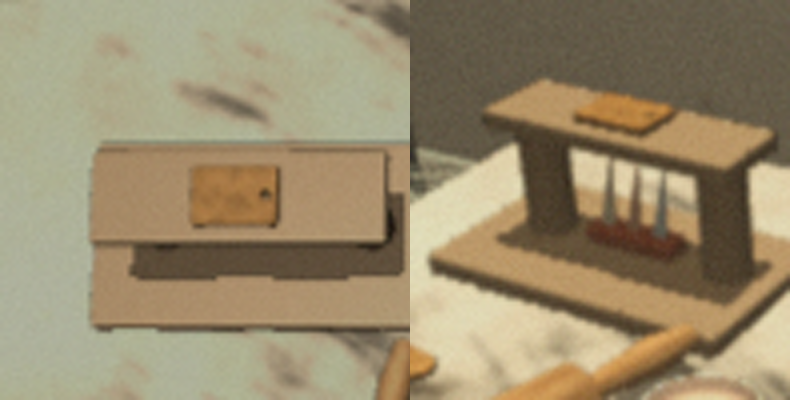

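The tile lies flat in the middle of the level shelf, measured centre (478,165) and yaw 88.8°. The pack is intact underneath and the gripper is clear, so I hand in.

```bash
python3 -c "
from bench import r;print(r.finish_job())"
```

```text
the job is handed in; nothing more can be done
None
```

The bridge is built and handed in: both tall props stand about 2 cm beyond the ends of the cone pack, the shelf lies level and centred on them, and the tile lies face up on its middle. The cone pack and the short prop were not touched.

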